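# Hold the spring clip open over the order card

## Task

Pull the order-card sled out from under the steel hood by its black handle until it is fully out, then take the blue spring clip off its stand by squeezing its tails, and bring it open over the middle part of the orange card's top edge. Finish holding it there: still squeezed wide open, upright and square to the card, the edge well inside the gaping jaws and the clip touching the card nowhere, so that I can tuck a receipt in. Leave the yellow clip, the white scoop, the brush and the brass token where they are.

Things in the scene. Friction and masses are not known exactly. Their poses are not given: they have to be found in the camera images.
- blue_clip: The clip to use: blue plastic spring clip like a big clothes peg, upright, two squeeze tails up, two jaws down, shut on its stand's blade. Origin on the pivot axis, mid breadth; x along the pivot (30 mm broad), y the way tails and jaws open, z up to the tails. Jaws reach 52 mm below the origin, tails 43 mm above (shut) or 48 mm (squeezed). About 80 g. The same under half a turn about z.
- blue_tails (a point): point midway between the blue clip's tails, 27 mm above the pivot: where to squeeze, along the clip's y. The flat tails, 30 mm broad, rise from the pivot to 43 mm above it (48 mm when squeezed). Shut, they splay: outer faces 31 mm apart at the pivot, 57 mm at the top. Fully squeezed they are parallel, 30 mm apart. Axes as the clip's.
- blue_clip_jaw (a joint): how far each half of the blue clip is open, rad (both move alike): 0 = gripping the 5 mm stand blade, -0.05 = shut on nothing, 0.30 = stop, tails parallel, jaw tips 35 mm apart. Pinching the tails opens it against the spring; holding it fully open takes 7 N at the tail tops, 10 N at mid tail; 20 to 25 N of grip holds it firmly at the stop.
- blue_stand: fixed stand of the blue clip: dark steel base 70 x 65 x 12 mm with an upright aluminium blade in the middle, 5 mm thick, 44 mm long, its top 42 mm above the table. Origin under the centre of the base, on the table; z up, axes parallel to the clip's at the start. The jaw tips rest on the base.
- yellow_clip: yellow spring clip on its own stand, same build and origin as the blue one; to be left alone.
- station: fixed ticket station: aluminium base 100 x 430 mm with a rail along y (y -240 to +190 mm); the +y part lies under a steel hood (roof 130 x 160 mm, y 30 to 190 mm, underside 125 mm, top 140 mm above the table). Origin on the table, on the rail's centre line, z up; the sled pulls out towards the station's -y.
- sled (a joint): how far the sled is pulled out along its rail towards the station's -y, m: 0 = fully in, 0.130 = at the end stop, fully out. Slides with about 2 N of friction and stays where it is left.
- pull_top (a point): middle of the top of the sled's black pull handle: an upright block 20 mm (station x) x 28 mm (station y) x 40 mm tall, its top 115 mm above the table, on a thin stem. It moves with the sled, 150 mm in front (station -y) of the card's middle. Axes parallel to the station's.
- card_edge (a point): middle of the free top edge of the orange order card, 105 mm above the table. Axes parallel to the station's: x across the card, y along the edge. The stiff card stands upright on the sled, fixed in it: 2.5 mm thick, 90 mm long (along the rail), 81 mm tall; the lips holding its foot reach 33 mm above the table.
- scoop: white plastic measuring mug with handle, 64 mm across, 60 mm tall, origin under its centre; bystander.
- brush: lint brush lying on the table, origin under its middle; bystander.
- token: brass token, 40 mm across, 12 mm thick, origin under its centre; bystander.
There are look-alikes about, which are no part of the job. Leave any purple look-alike of the blue_stand alone.

How it is judged:
By the outcome, as a careful person would: the job done as asked, in the order asked, and still so for the second after the job is handed in, while the arm keeps its last pose, push and grip.
It also fails if it takes over 58 s, if anything falls off the work surface, if the arm or the gripper's body presses on something with over 40 N, if the wrist force passes 120 N, or if a joint passes its speed limit or range.

## Robot

A 6-joint arm with a two-finger parallel gripper is mounted at the origin on the work surface. World frame = base frame: x ahead of the robot, y to its left, z up, the work surface at z = 0. Lengths are in m, angles in rad, forces in N, time in s.
With the tool pointing down it reaches from about 0.35 to 0.975 m from the base axis. Payload 4.9 kg.
Tool frame: the origin (TCP) lies on the centre line of the jaws, within the pads' length; the fingertips stand manip.tip_reach ahead of it and the grasp point (between the pads) is the TCP (manip.tip_reach is the distance from the TCP to the fingertips, in m); z points along the fingers, y is the line along which they close (so a half turn about z gives the same grasp; the last joint's range is limited). The gripper opens to 85 mm and grips with 20 to 120 N. Pads are 22 mm wide; open, the fingers measure 114 mm over their backs; the gripper's body (76 mm by 85 mm) begins 54 mm behind the grasp point. The pads swing forward as they close: fully open they stand 13 mm farther back than shut.
Start: joints at [-1.429, 0.053, 1.613, -0, 1.476, -0.119], TCP at [0.161, -0.604, 0.211] pointing down, gripper open.
Joint ranges: [-3.01, 3.01], [-1.01, 2.22], [0.06, 2.58], [-1.02, 4.17], [0.09, 2.62], [-3.14, 3.14]. Speed limits (rad/s): [2.57, 2.57, 3.14, 3.14, 3.14, 3.14].

## Interface

Orientations are given as a unit quaternion [w, x, y, z].
In Python, from plant import manip gives the robot as it stands. The module is installed in compiled form; this text tells all that it offers.
- The arm moves only by the tool move_arm, never from a script. Its argument "rows" is a list of rows, each a list of 7 numbers: the shift along the tool's x, y, z in cm, then the turn, a rotation vector about the tool's x, y, z in degrees, then the opening, from -1 (shut) to 1 (fully open). In form: [[tx, ty, tz, ax, ay, az, jaw], ...]. A call has 1 to 20 rows; each row shifts and turns the commanded pose from where the row before left it, along the tool's axes as they then stand; what a row does not reach is not made up. A row lasts 1/12 s, in which the tool goes at most 41.7 mm and 7.16 degrees, less where a joint would pass 70% of its speed; a pose out of reach is approached as far as the arm can. A call is refused whole if a number of a shift passes 4.17 or a number of a turn 7.16, either way. A call with a gripper value outside its range is refused whole. The fingers move at their own pace and stop on an object; the grip force is fixed at half the most. Time passes only in rows, so rows that do not move let the fingers close. It gives the time, the measured TCP pose, the force, the opening and the grip force at its end, in the units of the state.
- manip.state(): the state, without advancing time (a new reading comes with each control period).
- manip.grab_frame(name): name is "side" or "top"; returns a dict with "img" (384x512x3 uint8, blue, green, red), "mtx" (3x3 intrinsics, pixels), "R" (3x3) and "t" (3): a world point X has camera coordinates R X + t. Camera axes: x right, y down, z forward; pixel columns grow to the right and rows downward; lengths in m; the calibration is good to about 2 mm. A picture is of the moment at which its call begins. There is no depth.
- manip.job_done(): hands the job in; it is judged then, once.
The state is a dict: "time": time; "joint_pos": joint angles; "joint_vel": joint speeds; "joint_efforts": joint torques, N m; "tool_pos": TCP position; "tool_rot": TCP orientation; "contact_force": force on the tool from outside, world axes, zero at the start; "ft_torque": the same for the moment, N m; "gripper_width": opening from 0.0 (shut) to 1.0 (fully open); "grasp_force": force on a finger pad.
Only numpy, scipy, OpenCV 4.12 (cv2) and the standard library are available. Lean on these libraries where they do the work, as an engineer would, in place of code of your own. Each camera call takes 0.05 s, during which the arm holds its last target. There are 200 camera calls.

## Working session

There is one attempt and no reset: what is moved stays moved. The work goes in short steps, Python scripts to look and compute and a tool call to move; the robot and the scene stay as the last step left them, time stands still between calls to the robot, and variables do not carry over. Pictures are saved under pics/ and viewed, at most 10 in all, crops included, and the job is handed in when it is done.

Besides the shell and the picture viewer there is one more tool, called after ">>>" as a command line: name --pt "numbers of a row" for each row, then --argument value for the rest. move_arm: Moves the arm, as the interface text tells. Its arguments: {"type":"object","properties":{"rows":{"type":"array","items":{"type":"array","items":{"type":"number"}}}},"required":["rows"]}

```bash
mkdir -p pics
cat > h.py <<'E'
import numpy as np, cv2
from plant import manip
def grab(n,f):
    d=manip.grab_frame(n); cv2.imwrite(f,d["img"]); np.savez(f[:-4],mtx=d["mtx"],R=d["R"],t=d["t"]); return d
def ray(f,u,v,z):
    c=np.load(f[:-4]+'.npz'); R,t,K=c['R'],c['t'].ravel(),c['mtx']
    o=-R.T@t; d=R.T@np.linalg.inv(K)@np.array([u,v,1.]); return o+d*(z-o[2])/d[2]
def proj(f,X):
    c=np.load(f[:-4]+'.npz'); p=c['mtx']@(c['R']@np.asarray(X,float)+c['t'].ravel()); return p[:2]/p[2]
E
python3 - <<'E'
from h import *
for n in("top","side"):
    d=grab(n,f"pics/{n}0.png"); print(n,(-d["R"].T@np.ravel(d["t"])).round(3), d["R"].round(2).tolist())
    cv2.imwrite(f"pics/{n}0b.png",cv2.resize(d["img"],(800,600),interpolation=cv2.INTER_CUBIC))
s=manip.state();print(s,manip.tip_reach)
E
```

```text
top [0.351 0.033 1.13 ] [[0.01, -1.0, -0.01], [-0.99, -0.01, -0.12], [0.12, 0.01, -0.99]]
side [0.289 0.751 0.768] [[-0.97, -0.23, -0.01], [-0.14, 0.66, -0.74], [0.18, -0.72, -0.68]]
{'time': 0.1, 'joint_pos': array([-1.42899467e+00,  5.33191101e-02,  1.61420924e+00, -3.43472087e-05,
        1.47599669e+00, -1.19018268e-01]), 'joint_vel': array([-0.00140699, -0.00175234, -0.00344294, -0.00051821, -0.00095725,
       -0.00049064]), 'joint_efforts': array([ 7.32420413e-04, -3.94904208e+01, -3.71364284e+01, -2.98830605e-05,
        3.95146708e-03, -6.06618968e-06]), 'tool_pos': array([ 0.16106098, -0.60324423,  0.21013708]), 'tool_rot': array([-9.65939153e-04,  9.91507989e-01,  1.30042202e-01, -2.81001827e-05]), 'contact_force': array([-0.46709624, -0.62658841,  0.53026507]), 'ft_torque': array([-0.01204273, -0.0124811 , -0.02513575]), 'grasp_force': 0.0, 'gripper_width': 1.001519799457882} 0.019
```

View pics/top0b.png

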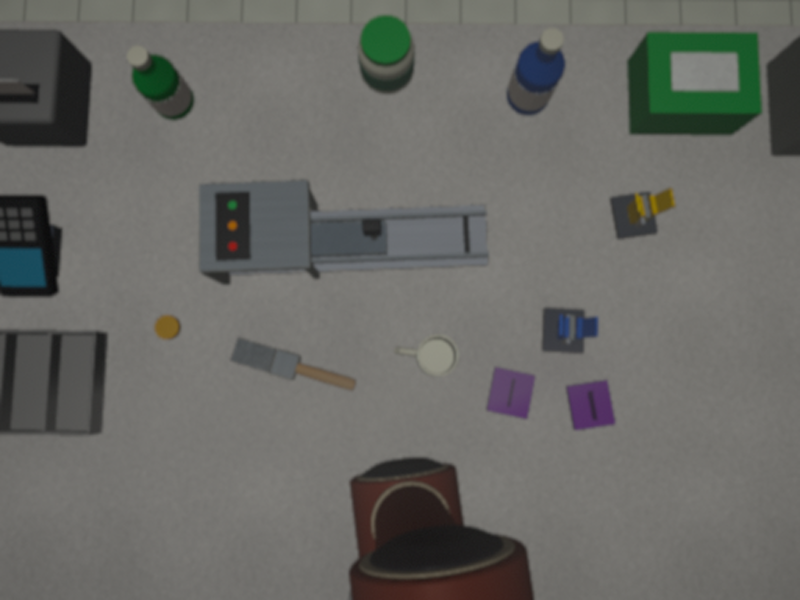

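View pics/side0b.png

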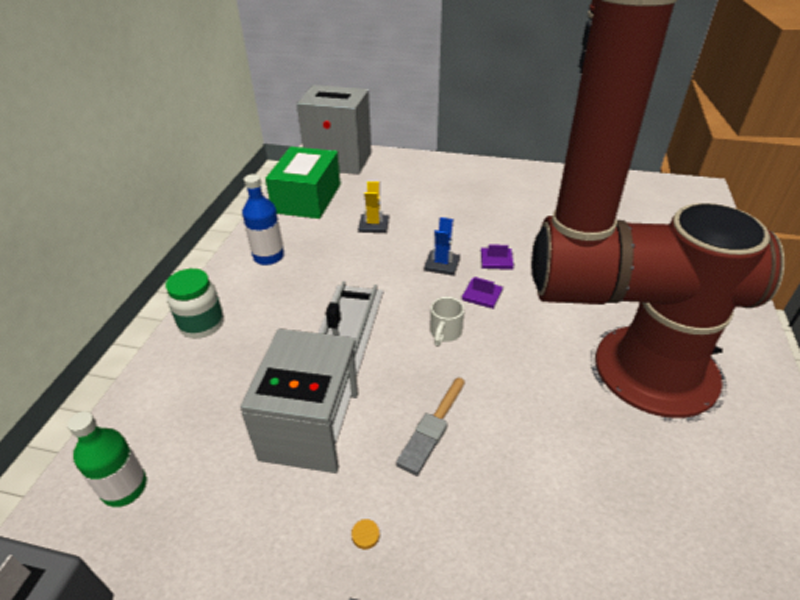

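The top view shows the station at (200–488,180–275), handle at about (371,228), blue stand at (563,330), all in 800x600 pixels. In the side view the blue clip is at (443,240) and the handle at (333,315). I'll enlarge both next.

Run:
```python
import cv2, numpy as np
t=cv2.imread("pics/top0.png"); s=cv2.imread("pics/side0.png")
a=t[110:180,190:320]; b=t[190:230,340:390]
A=cv2.resize(a,None,fx=6,fy=6,interpolation=cv2.INTER_CUBIC)[:,:780]
cv2.imwrite("pics/c1.png",A)
B=cv2.resize(b,(500,400),interpolation=cv2.INTER_CUBIC)
C=cv2.resize(s[130:180,265:300],(280,400),interpolation=cv2.INTER_CUBIC)
cv2.imwrite("pics/c2.png",np.hstack([B,C]))
```

```text
(no output)
```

View pics/c1.png

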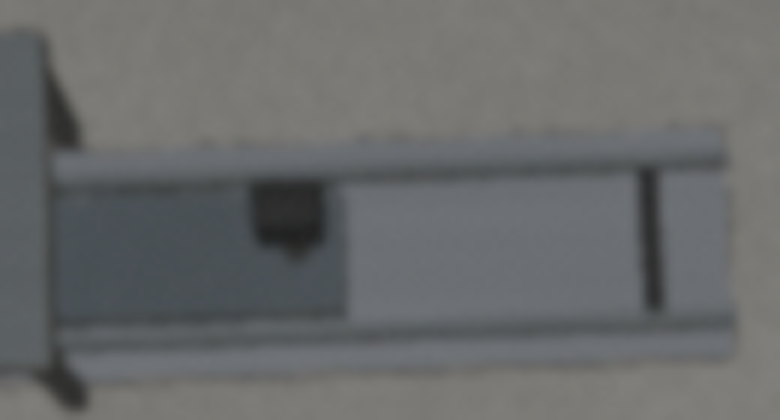

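View pics/c2.png

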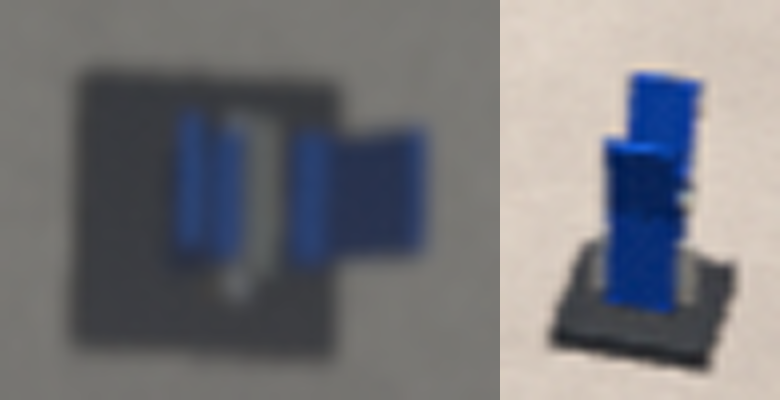

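Crops: handle top spans (250–325,183–235) in c1 (x6, offset 190,110), and the rail's right end runs (725,130)–(735,355). In c2 (x10, offset 340,190) the stand base corners are (80,72), (338,85), (332,355), (75,345). The tails open along image columns and the blade runs vertically, so clip y is about world y.

Run:
```python
from h import *
f="pics/top0.png"
P=lambda u,v,k,o,z: ray(f,(u+.5)/k-.5+o[0],(v+.5)/k-.5+o[1],z)[:2]
def show(n,l): 
    l=np.array(l); print(n,l.round(4).tolist(),'mean',l.mean(0).round(4), 'len',np.linalg.norm(np.roll(l,-1,0)-l,axis=1).round(4))
show('stand',[P(u,v,10,(340,190),.012) for u,v in[(80,72),(338,85),(332,355),(75,345)]])
show('blade top',[P(u,v,10,(340,190),.042) for u,v in[(240,110),(280,112),(272,275),(235,290)]])
show('hood',[P(u,v,1.5625,(0,0),.14) for u,v in[(200,184),(308,181),(312,269),(200,272)]])
show('handle',[P(u,v,6,(190,110),.115) for u,v in[(248,183),(325,183),(325,235),(253,238)]])
for z in(0.,.012,.03): show('railend',[P(u,v,6,(190,110),z) for u,v in[(725,130),(735,357)]])
show('raildir up',[P(u,v,6,(190,110),.02) for u,v in[(55,152),(725,130)]])
show('raildir lo',[P(u,v,6,(190,110),.02) for u,v in[(90,380),(735,357)]])
for v in(108,128): show('tail tops L/R',[P(u,v,10,(340,190),.117) for u in (290,430)])
```

```text
stand [[0.465, -0.1888], [0.4624, -0.2527], [0.3956, -0.2499], [0.3974, -0.1867]] mean [ 0.4301 -0.2195] len [0.0639 0.0669 0.0632 0.0677]
blade top [[0.4531, -0.2213], [0.4528, -0.2309], [0.4134, -0.2283], [0.4097, -0.2194]] mean [ 0.4323 -0.225 ] len [0.0096 0.0394 0.0097 0.0435]
hood [[0.626, 0.3288], [0.6318, 0.1729], [0.5036, 0.1638], [0.4976, 0.3231]] mean [0.5648 0.2472] len [0.156  0.1286 0.1594 0.1285]
handle [[0.5822, 0.0969], [0.5825, 0.0675], [0.5622, 0.0672], [0.5608, 0.0946]] mean [0.5719 0.0815] len [0.0294 0.0202 0.0275 0.0215]
railend [[0.6334, -0.0987], [0.5356, -0.1026]] mean [ 0.5845 -0.1006] len [0.0979 0.0979]
railend [[0.6304, -0.0973], [0.5336, -0.1011]] mean [ 0.582  -0.0992] len [0.0968 0.0968]
railend [[0.6259, -0.0952], [0.5307, -0.099]] mean [ 0.5783 -0.0971] len [0.0953 0.0953]
raildir up [[0.6163, 0.184], [0.6284, -0.0964]] mean [0.6223 0.0438] len [0.2806 0.2806]
raildir lo [[0.5199, 0.1669], [0.5323, -0.1002]] mean [0.5261 0.0334] len [0.2674 0.2674]
tail tops L/R [[0.4467, -0.215], [0.447, -0.2463]] mean [ 0.4468 -0.2307] len [0.0314 0.0314]
tail tops L/R [[0.4421, -0.2149], [0.4425, -0.2462]] mean [ 0.4423 -0.2306] len [0.0314 0.0314]
```

```bash
cat > ov.py <<'E'
from h import *
def box(c,psi,xs,ys,zs):
    R=np.array([[np.cos(psi),-np.sin(psi)],[np.sin(psi),np.cos(psi)]])
    return [np.r_[np.array(c)+R@[x,y],z] for z in zs for x,y in((xs[0],ys[0]),(xs[1],ys[0]),(xs[1],ys[1]),(xs[0],ys[1]))]
def draw(f,crop,k,polys):
    x0,y0,w,h=crop; im=cv2.imread(f)[y0:y0+h,x0:x0+w]
    im=cv2.resize(im,None,fx=k,fy=k,interpolation=cv2.INTER_CUBIC)
    for P,col in polys:
        q=np.array([(proj(f,X)-[x0,y0]+.5)*k for X in P]).astype(np.int32)
        for i in range(0,len(q),4): cv2.polylines(im,[q[i:i+4].reshape(-1,1,2)],True,col,1)
    return im
E
python3 - <<'E'
from ov import *
c=(.430,-.2205);p=-.036
S=[(box(c,p,(-.035,.035),(-.0325,.0325),(.012,)),(0,255,0)),(box(c,p,(-.022,.022),(-.0025,.0025),(.042,)),(0,255,255)),(box(c,p,(-.015,.015),(-.0285,.0285),(.107,)),(0,0,255)),(box(c,p,(-.015,.015),(-.0155,.0155),(.064,)),(255,0,255))]
h=(.572,.0815);q=.044
H=[(box(h,q,(-.01,.01),(-.014,.014),(.115,.075)),(0,255,0))]
A=draw("pics/top0.png",(340,190,50,40),8,S);B=draw("pics/side0.png",(262,128,45,50),8,S)
C=draw("pics/top0.png",(215,125,50,30),8,H)[:240,:400];D=draw("pics/side0.png",(190,180,45,40),5,H)
im=np.zeros((600,800,3),np.uint8); im[:320,:400]=A; im[:400,400:760]=B; im[330:570,:400]=C; im[400:600,400:625]=D
cv2.imwrite("pics/o1.png",im)
E
```

```text
(no output)
```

View pics/o1.png

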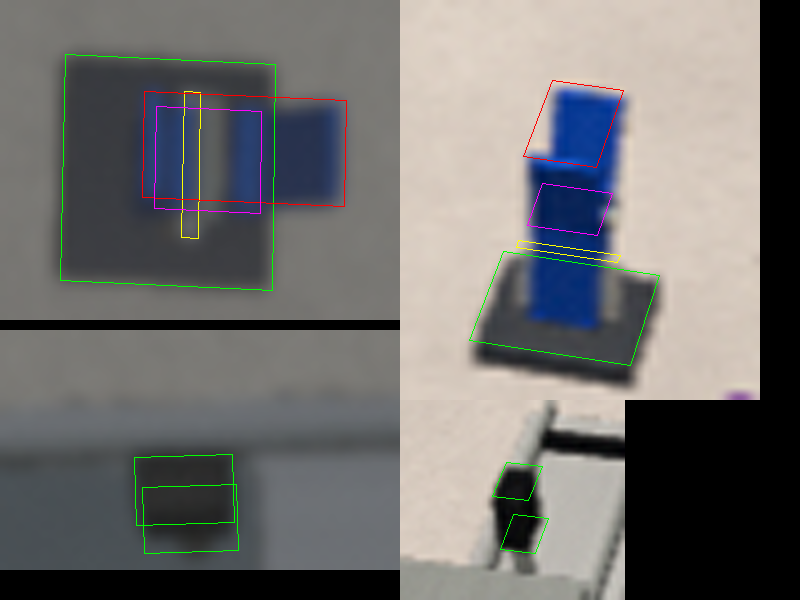

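The overlay matches both views within about 1–2 mm: clip at (0.4295,-0.220) yaw -0.036, handle at (0.572,0.0815) yaw 0.044. I'll turn and fly over to the handle.

>>> move_arm --pt "0 0 0 0 0 6.2 1" --pt "0 0 0 0 0 6.2 1" --pt "2.2 -3.33 0 0 0 0 1" --pt "2.2 -3.33 0 0 0 0 1" --pt "2.2 -3.33 0 0 0 0 1" --pt "2.2 -3.33 0 0 0 0 1" --pt "2.2 -3.33 0 0 0 0 1" --pt "2.2 -3.33 0 0 0 0 1" --pt "2.2 -3.33 0 0 0 0 1" --pt "2.2 -3.33 0 0 0 0 1" --pt "2.2 -3.33 0 0 0 0 1" --pt "2.2 -3.33 0 0 0 0 1" --pt "2.2 -3.33 0 0 0 0 1" --pt "2.2 -3.33 0 0 0 0 1" --pt "2.2 -3.33 0 0 0 0 1" --pt "2.2 -3.33 0 0 0 0 1" --pt "2.2 -3.33 0 0 0 0 1" --pt "2.2 -3.33 0 0 0 0 1" --pt "2.2 -3.33 0 0 0 0 1" --pt "2.2 -3.33 0 0 0 0 1"

```text
time: 1.77
tool_pos: [0.5305, 0.0146, 0.2109]
tool_rot: [0.0, 1.0, 0.022, -0.0]
contact_force: [0.4, 0.2, 0.5]
gripper_width: 1.005
grasp_force: 0.0
```

```bash
cat > d.py <<'E'
import sys
from h import *
from scipy.spatial.transform import Rotation as Ro
def delta(X,psi):
    s=manip.state(); q=s['tool_rot']; R=Ro.from_quat(np.r_[q[1:],q[0]]).as_matrix()
    T=np.array([[np.cos(psi),np.sin(psi),0],[np.sin(psi),-np.cos(psi),0],[0,0,-1]])
    print('t',s['time'],'pos',s['tool_pos'].round(4),'yaw',np.arctan2(R[1,0],R[0,0]).round(4),'tilt',R[:2,2].round(4),'F',s['contact_force'].round(1),'w',round(s['gripper_width'],3),'g',round(s['grasp_force'],1))
    D=np.array(X)-s['tool_pos']
    print('shift cm, tool now',(R.T@D*100).round(2),' in target tool axes',(T.T@D*100).round(2),'turn deg',np.degrees(Ro.from_matrix(R.T@T).as_rotvec()).round(2))
if __name__=="__main__":
    a=list(map(float,sys.argv[1:])); delta(a[:3],a[3])
E
python3 d.py .572 .0815 .097 .044
```

```text
t 1.7667 pos [0.5305 0.0146 0.2109] yaw 0.0449 tilt [-0.0004 -0.0001] F [0.4 0.2 0.5] w 1.005 g 0.0
shift cm, tool now [ 4.45 -6.49 11.39]  in target tool axes [ 4.44 -6.5  11.39] turn deg [0.01 0.02 0.05]
```

>>> move_arm --pt "2.2 -3.3 0 0 0 0 1" --pt "2.25 -3.3 0 0 0 0 1" --pt "0 0 3 0 0 0 1" --pt "0 0 3 0 0 0 1" --pt "0 0 3 0 0 0 1" --pt "0 0 1.4 0 0 0 1" --pt "0 0 1 0 0 0 1" --pt "0 0 0 0 0 0 1" --pt "0 0 0 0 0 0 1"

```text
time: 2.52
tool_pos: [0.5722, 0.0802, 0.0981]
tool_rot: [-0.0, 1.0, 0.022, 0.0]
contact_force: [-0.5, 0.0, 1.1]
gripper_width: 0.998
grasp_force: 0.0
```

```bash
python3 d.py .572 .0815 .097 .044
```

```text
t 2.5167 pos [0.5722 0.0802 0.0981] yaw 0.044 tilt [0.0008 0.    ] F [-0.5  0.   1.1] w 0.998 g 0.0
shift cm, tool now [-0.01 -0.13  0.11]  in target tool axes [-0.01 -0.13  0.11] turn deg [ 0.   -0.05 -0.  ]
```

>>> move_arm --pt "0 0 0 0 0 0 -0.2" --pt "0 0 0 0 0 0 -1" --pt "0 0 0 0 0 0 -1" --pt "0 0 0 0 0 0 -1" --pt "0 0 0 0 0 0 -1" --pt "0 0 0 0 0 0 -1" --pt "0 0 0 0 0 0 -1" --pt "0 0 0 0 0 0 -1"

```text
time: 3.18
tool_pos: [0.5717, 0.0805, 0.0973]
tool_rot: [-0.0, 1.0, 0.022, -0.0]
contact_force: [0.3, -0.1, 0.1]
gripper_width: -0.001
grasp_force: 0.0
```

The jaws shut on nothing, so I'll look before doing anything else.

Run:
```python
from h import *
a=grab("top","pics/t1.png")["img"];b=grab("side","pics/s1.png")["img"]
A=cv2.resize(a[100:200,180:300],(400,333),interpolation=cv2.INTER_CUBIC)
B=cv2.resize(b[130:270,140:290],(400,373),interpolation=cv2.INTER_CUBIC)
im=np.zeros((373,800,3),np.uint8);im[:333,:400]=A;im[:,400:]=B
cv2.imwrite("pics/v1.png",im)
```

```text
(no output)
```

View pics/v1.png

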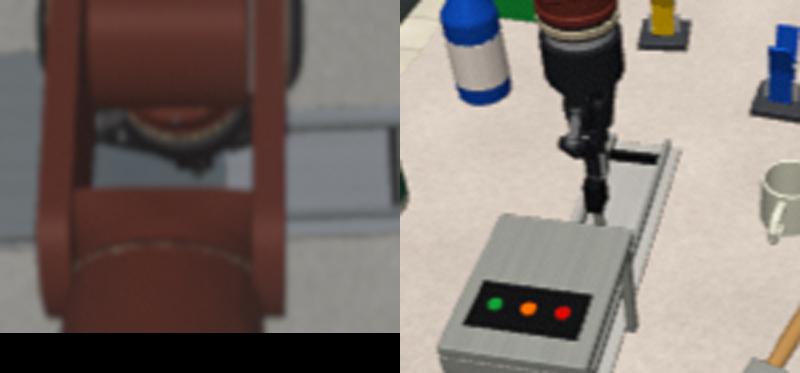

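The top view is blocked by the arm. In the side view the gripper is over the handle at (595,190) in the crop. I'll project the TCP and fingertip points onto an enlarged crop.

Run:
```python
from h import *
f="pics/s1.png";x0,y0,k=175,145,8
im=cv2.resize(cv2.imread(f)[y0:y0+75,x0:x0+75],None,fx=k,fy=k,interpolation=cv2.INTER_CUBIC)
im=cv2.convertScaleAbs(im,alpha=1.6,beta=40)
for X,c in(((.5717,.0805,.0973),(0,0,255)),((.5717,.0805,.0783),(0,255,0)),((.5717,.0805,.1513),(255,0,255))):
    cv2.circle(im,tuple(((proj(f,X)-[x0,y0]+.5)*k).astype(int).tolist()),4,c,1)
cv2.imwrite("pics/v2.png",im)
print(manip.state()['gripper_width'],manip.state()['joint_efforts'].round(2))
```

```text
0.0019968481005295715 [ -0.   -36.16 -34.49  -0.     0.    -0.  ]
```

View pics/v2.png

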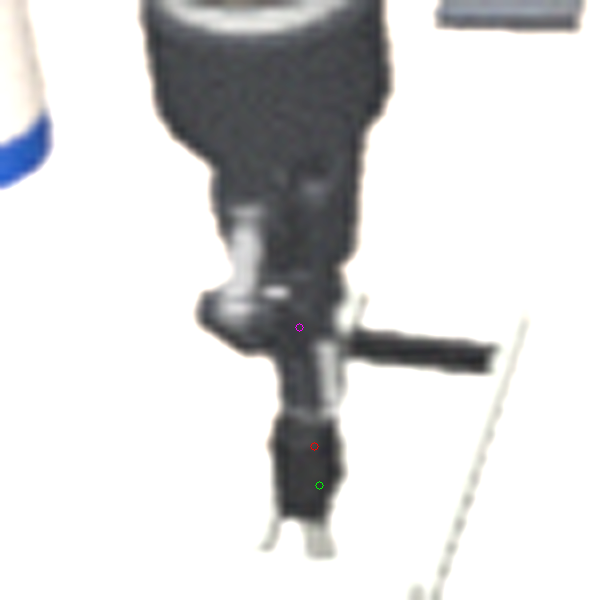

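The black block at (275–340,415–515) could be either a finger pad or the handle, and the stem still sits at (320,540). I'll compare before and after numerically.

Run:
```python
from h import *
a=cv2.imread("pics/side0.png",0);b=cv2.imread("pics/s1.png",0)
for r in range(186,218): print(r,' '.join('%3d'%v for v in a[r,204:224]),' | ',' '.join('%3d'%v for v in b[r,204:224]))
```

```text
186 202 205 206 208 205 204 205 205 206 202 187 186 176 142  94  31  43  66  78  77  |   30  32  19  18  20  17  14  12  13  15  16  17  27  66  79  36  43  67  76  78
187 203 205 206 204 205 203 201 205 206 196 186 185 171 130  56  17  12  18  21  24  |   17  24  27  20  10  10  17  12  13  14  31  46  46  40  36  16  14  19  21  23
188 204 203 201 204 205 202 201 206 200 185 190 180 160 121  38   7  11   8  10   9  |   54  22  22  25  17  17  13  16  10  20  51  90  85  50  31   9   8   9  12  12
189 202 201 204 205 205 202 206 204 195 181 182 170 146 104  47  32  28  19  11  10  |  172 108  92  99  69  31  16  14  14  17  41  85  89  49  46  37  31  17  14  14
190 201 203 204 206 205 202 203 202 196 186 176 160 130  93 111 137 123  89  67  64  |  204 201 203 205 171  68  19  23  23  17  39  83  91  70 113 140 127  91  69  64
191 203 203 204 206 204 205 203 195 188 187 175 145 110 108 164 182 181 184 183 182  |  203 206 208 209 183 100  24  17  24  19  30  75  95  71 132 182 183 184 183 184
192 203 201 205 204 205 205 201 190 184 183 170 137 103 134 182 186 183 185 186 187  |  203 
[... 3575 characters left out ...]
 148 184 187 187 187 184 185
214 152 151 153 150 150 156 161 158 145 119  96  92 101 149 183 184 184 183 183 185  |  156 153 152 150 153 159 164 158 146 118  96  93 102 149 182 183 184 185 182 182
215 153 153 150 150 151 152 153 152 149 146 146 151 155 160 163 159 157 155 150 159  |  152 153 151 150 153 154 154 154 151 148 147 152 158 160 165 159 158 156 152 161
216 152 150 148 148 153 152 154 152 150 151 151 153 153 155 155 154 152 153 152 154  |  152 152 150 151 152 154 153 154 150 150 153 154 157 157 156 157 154 155 151 158
217 151 151 150 150 152 154 154 153 150 150 151 153 154 153 156 155 153 152 154 153  |  153 152 149 151 154 152 154 151 151 150 150 152 154 153 157 157 155 153 152 152
```

The handle hasn't moved, and the shut fingertips appear just above or behind its top at row 197. The projected tip should be at row 206. I'll raise the arm and check the tool calibration in both views.

>>> move_arm --pt "0 0 -3 0 0 0 -1" --pt "0 0 -3 0 0 0 -1" --pt "0 3.5 -3 0 0 0 -1" --pt "0 3.5 0 0 0 0 -1" --pt "0 0 0 0 0 0 -1" --pt "0 0 0 0 0 0 -1" --pt "0 0 0 0 0 0 -1"

```text
time: 3.87
tool_pos: [0.5741, 0.0141, 0.1836]
tool_rot: [-0.0, 1.0, 0.022, -0.001]
contact_force: [-0.8, 0.4, 0.3]
gripper_width: 0.001
grasp_force: 0.0
```

Run:
```python
from h import *
a=grab("top","pics/t2.png");b=grab("side","pics/s2.png")
s=manip.state();p=s['tool_pos'];print(p.round(4),s['tool_rot'].round(4),s['gripper_width'])
im=np.zeros((600,800,3),np.uint8)
for f,x0,y0,w,h,k,ox in(("pics/t2.png",210,90,80,100,5,0),("pics/s2.png",185,110,70,100,5.7,400)):
    I=cv2.resize(cv2.convertScaleAbs(cv2.imread(f)[y0:y0+h,x0:x0+w],alpha=1.5,beta=30),None,fx=k,fy=k,interpolation=cv2.INTER_CUBIC)
    for dz,c in((0,(0,0,255)),(-.019,(0,255,0)),(.054,(255,0,255))):
        q=(proj(f,p+[0,0,dz])-[x0,y0]+.5)*k; cv2.circle(I,tuple(q.astype(int).tolist()),4,c,1)
    im[:I.shape[0],ox:ox+I.shape[1]]=I[:600]
cv2.imwrite("pics/v3.png",im)
```

```text
[0.574  0.0148 0.1832] [-3.000e-04  9.997e-01  2.260e-02 -1.000e-03] -0.0044013001493395775
```

View pics/v3.png

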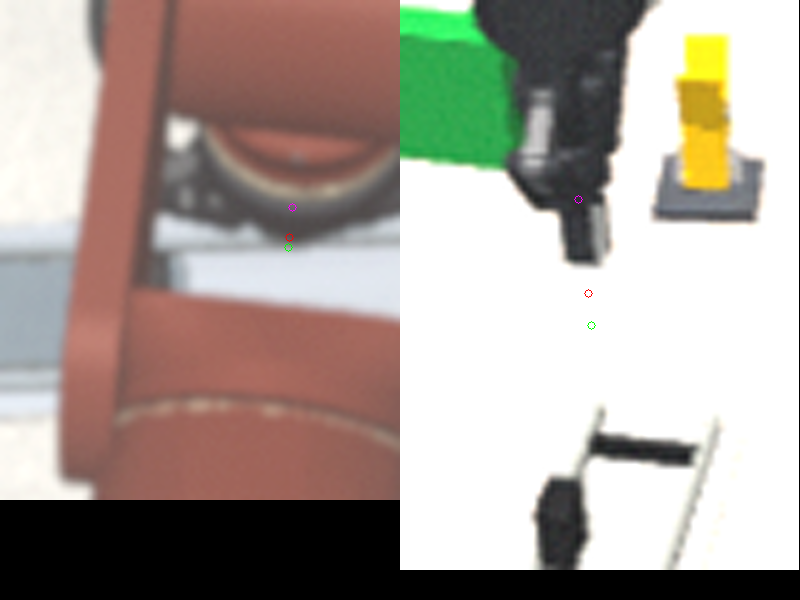

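In the side view the real shut tip is at (583,263), but the reported TCP's tip projects to (591,325). That puts it about 37 mm higher than reported if the error is purely in z, with both cameras otherwise matching the known heights. I'll triangulate it where the top camera sees the fingers clearly.

>>> move_arm --pt "-2.6 3.1 0 0 0 0 -1" --pt "-2.6 3.1 -0.5 0 0 0 -1" --pt "-2.6 3.1 -0.5 0 0 0 -1" --pt "-2.6 3.1 -0.5 0 0 0 -1" --pt "-2.6 3.1 0 0 0 0 -1" --pt "0 0 0 0 0 0 -1" --pt "0 0 0 0 0 0 -1" --pt "0 0 0 0 0 0 -1"

```text
time: 4.63
tool_pos: [0.4517, -0.146, 0.199]
tool_rot: [-0.0, 1.0, 0.022, -0.0]
contact_force: [0.7, 0.5, 0.0]
gripper_width: 0.0
grasp_force: 0.0
```

Run:
```python
from h import *
grab("top","pics/t3.png");grab("side","pics/s3.png")
s=manip.state();p=s['tool_pos'];print(s['time'],p.round(4),s['tool_rot'].round(4),s['joint_pos'].round(3))
im=np.zeros((600,800,3),np.uint8)
for f,k,ox in(("pics/t3.png",6,0),("pics/s3.png",6,400)):
    c=(proj(f,p)).astype(int); x0,y0=c[0]-33,c[1]-50; print(f,x0,y0,[proj(f,p+[0,0,d]).round(1).tolist() for d in(0,-.019,.018)])
    I=cv2.resize(cv2.convertScaleAbs(cv2.imread(f)[y0:y0+100,x0:x0+66],alpha=2,beta=20),None,fx=k,fy=k,interpolation=cv2.INTER_CUBIC)
    for dz,cc in((0,(0,0,255)),(-.019,(0,255,0)),(.018,(255,0,255))):
        q=(proj(f,p+[0,0,dz])-[x0,y0]+.5)*k; cv2.circle(I,tuple(q.astype(int).tolist()),4,cc,1)
    im[:I.shape[0],ox:ox+I.shape[1]]=I[:600]
cv2.imwrite("pics/v4.png",im)
```

```text
4.7333 [ 0.4521 -0.1455  0.199 ] [-4.000e-04  9.997e-01  2.330e-02 -3.000e-04] [-0.468 -0.311  1.964  0.     1.49   1.056]
pics/t3.png 311 143 [[344.5, 193.7], [342.8, 194.7], [346.2, 192.8]]
pics/s3.png 239 80 [[272.8, 130.0], [272.7, 135.5], [272.9, 124.7]]
```

View pics/v4.png

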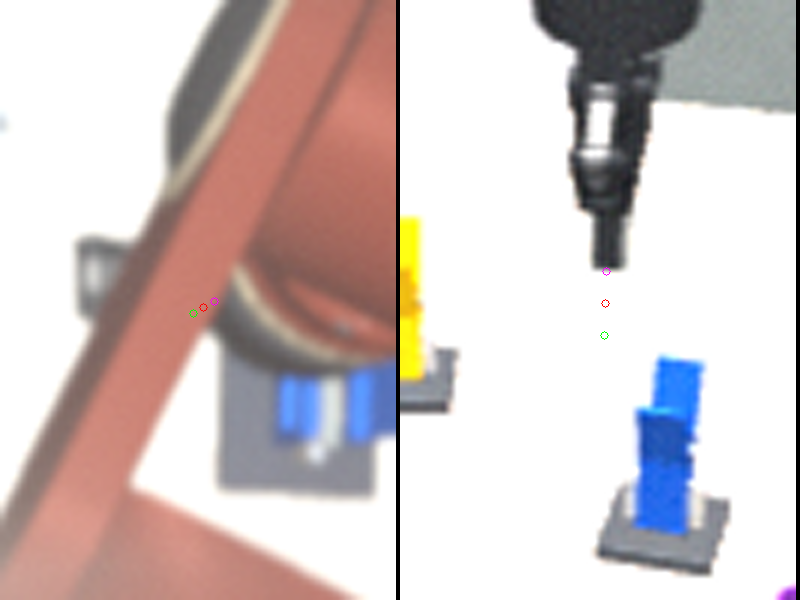

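In the side view the shut tip is at (609,268), on the marker for 37 mm above the reported tip, while the lateral position agrees. So the fingers end about 37 mm higher than the stated TCP implies. I'll return to the handle and go in about 30 mm lower, which clears everything even if that reading is wrong.

>>> move_arm --pt "1.86 -3.16 0 0 0 0 1" --pt "1.86 -3.16 0 0 0 0 1" --pt "1.86 -3.16 0 0 0 0 1" --pt "1.86 -3.16 0 0 0 0 1" --pt "1.86 -3.16 0 0 0 0 1" --pt "1.86 -3.16 0 0 0 0 1" --pt "1.86 -3.16 0 0 0 0 1" --pt "0 0 3 0 0 0 1" --pt "0 0 3 0 0 0 1" --pt "0 0 3 0 0 0 1" --pt "0 0 1 0 0 0 1" --pt "0 0 0 0 0 0 1"

```text
time: 5.73
tool_pos: [0.569, 0.0814, 0.0951]
tool_rot: [-0.0, 1.0, 0.023, -0.004]
contact_force: [-0.1, 0.3, 0.1]
gripper_width: 0.998
grasp_force: 0.0
```

>>> move_arm --pt "0 0 1 0 0 0 1" --pt "0 0 1 0 0 0 1" --pt "0 0 1 0 0 0 1" --pt "0 0 0 0 0 0 1"

```text
time: 6.07
tool_pos: [0.571, 0.0799, 0.0679]
tool_rot: [-0.0, 1.0, 0.022, -0.001]
contact_force: [-0.6, 0.0, 0.2]
gripper_width: 1.003
grasp_force: 0.0
```

>>> move_arm --pt "0 0 0 0 0 0 -0.2" --pt "0 0 0 0 0 0 -1" --pt "0 0 0 0 0 0 -1" --pt "0 0 0 0 0 0 -1" --pt "0 0 0 0 0 0 -1" --pt "0 0 0 0 0 0 -1" --pt "0 0 0 0 0 0 -1"

```text
time: 6.65
tool_pos: [0.5724, 0.0802, 0.0704]
tool_rot: [-0.0, 1.0, 0.022, 0.001]
contact_force: [-0.6, 0.9, 5.1]
gripper_width: 0.313
grasp_force: 62.1
```

```bash
python3 d.py .572 .0815 .067 .044
```

```text
t 6.65 pos [0.5724 0.0802 0.0704] yaw 0.0445 tilt [0.0011 0.0004] F [-0.6  0.9  5.1] w 0.313 g 62.1
shift cm, tool now [-0.04 -0.13  0.34]  in target tool axes [-0.04 -0.13  0.34] turn deg [-0.02 -0.07  0.03]
```

Gripped: width 0.313 matches the 28 mm handle. Now I'll pull.

>>> move_arm --pt "0 0.8 0 0 0 0 -1" --pt "0 1.5 0 0 0 0 -1" --pt "0 1.5 0 0 0 0 -1" --pt "0 1.5 0 0 0 0 -1" --pt "0 1.5 0 0 0 0 -1" --pt "0 1.5 0 0 0 0 -1" --pt "0 1.5 0 0 0 0 -1" --pt "0 1.5 0 0 0 0 -1" --pt "0 1.0 0 0 0 0 -1" --pt "0 0.4 0 0 0 0 -1" --pt "0 0.2 0 0 0 0 -1" --pt "0 0 0 0 0 0 -1" --pt "0 0 0 0 0 0 -1"

```text
time: 7.73
tool_pos: [0.5781, -0.0392, 0.0703]
tool_rot: [-0.009, 1.0, 0.023, 0.001]
contact_force: [-0.6, 34.2, 9.2]
gripper_width: 0.313
grasp_force: 63.7
```

```bash
python3 d.py .5778 -.0497 .067 .044
```

```text
t 7.7333 pos [ 0.5781 -0.0392  0.0703] yaw 0.0454 tilt [0.0009 0.0183] F [-0.6 34.2  9.2] w 0.313 g 63.7
shift cm, tool now [-0.08  1.05  0.31]  in target tool axes [-0.08  1.05  0.33] turn deg [-1.04 -0.1   0.08]
```

Resistance rose to 34 N after 120 mm. The sled's front edge started about 0.12 m from the black stop bar, so this should be the end stop. I'll relax, release, and check with the cameras.

>>> move_arm --pt "0 -0.5 0 0 0 0 -1" --pt "0 -0.2 0 0 0 0 -1" --pt "0 0 0 0 0 0 -1" --pt "0 0 0 0 0 0 -1"

```text
time: 8.07
tool_pos: [0.5782, -0.0393, 0.0704]
tool_rot: [-0.002, 1.0, 0.022, 0.001]
contact_force: [1.1, 9.5, 5.5]
gripper_width: 0.314
grasp_force: 63.0
```

```bash
python3 d.py .5778 -.0497 .067 .044
```

```text
t 8.0667 pos [ 0.5782 -0.0393  0.0704] yaw 0.0446 tilt [0.0021 0.005 ] F [1.1 9.5 5.5] w 0.314 g 63.0
shift cm, tool now [-0.09  1.04  0.33]  in target tool axes [-0.09  1.04  0.34] turn deg [-0.28 -0.13  0.03]
```

The position held while the force dropped, so it's a firm end stop. I'll open, lift, turn by 4.6° and fly to above the blue clip.

>>> move_arm --pt "0 0 0 0 0 0 1" --pt "0 0 0 0 0 0 1" --pt "0 0 0 0 0 0 1" --pt "0 0 0 0 0 0 1" --pt "0 0 0 0 0 0 1" --pt "0 0 -3 0 0 0 1" --pt "0 0 -4 0 0 0 1" --pt "0 0 -4 0 0 0 1" --pt "0 0 -1 0 0 4.6 1" --pt "-2.37 3.05 0 0 0 0 1" --pt "-2.37 3.05 0 0 0 0 1" --pt "-2.37 3.05 0 0 0 0 1" --pt "-2.37 3.05 0 0 0 0 1" --pt "-2.37 3.05 0 0 0 0 1" --pt "-2.37 3.05 0 0 0 0 1" --pt "0 0 0 0 0 0 1" --pt "0 0 0 0 0 0 1" --pt "0 0 0 0 0 0 1"

```text
time: 9.57
tool_pos: [0.4287, -0.2197, 0.1894]
tool_rot: [-0.0, 1.0, -0.018, 0.0]
contact_force: [0.9, 0.1, -0.4]
gripper_width: 1.0
grasp_force: 0.0
```

```bash
python3 d.py .4295 -.220 .05 -.036
python3 - <<'E'
from ov import *
grab("top","pics/t5.png");grab("side","pics/s5.png")
q=.044; h=(.5781,-.0395)
c=np.array(h)+.15*np.array([-np.sin(q),np.cos(q)]); print('card',c)
polys=[(box(h,q,(-.01,.01),(-.014,.014),(.115,)),(0,255,0)),(box(c,q,(-.00125,.00125),(-.045,.045),(.105,)),(0,255,255))]
A=draw("pics/top0.png".replace('0','5').replace('top','t'),(190,110,100,75),8,polys)[:600,:800]
cv2.imwrite("pics/tmpA.png",A)
B=draw("pics/s5.png",(150,140,100,130),4.6,polys)
A=cv2.resize(A,(400,300)); im=np.zeros((600,860,3),np.uint8)[:, :800]; im[:300,:400]=A; 
B=B[:598,:400]; im[:B.shape[0],400:400+B.shape[1]]=B
C=draw("pics/s5.png",(240,60,80,60),5,[]); im[300:600,:400]=C
cv2.imwrite("pics/v5.png",im)
E
```

```text
t 9.5667 pos [ 0.4287 -0.2197  0.1894] yaw -0.0367 tilt [0.0003 0.0003] F [ 0.9  0.1 -0.4] w 1.0 g 0.0
shift cm, tool now [ 0.08  0.03 13.94]  in target tool axes [ 0.08  0.03 13.94] turn deg [-0.02 -0.02 -0.04]
card [0.57150213 0.11035482]
```

View pics/v5.png

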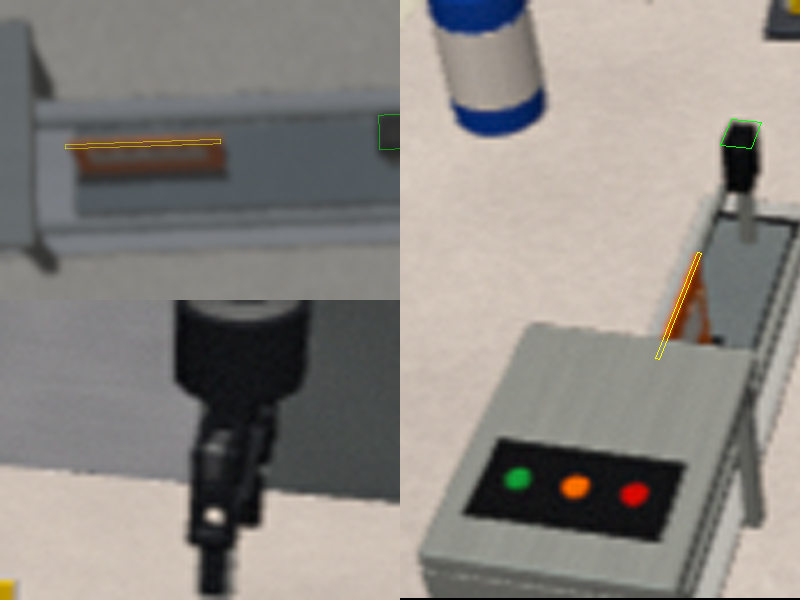

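Sled is fully out: the plate meets the stop bar and the whole orange card is clear of the hood, spanning (78–222,135–178) in the top crop. The predicted edge lies about 1 px off, so I'll refine it numerically while moving on to the clip.

Run:
```python
from h import *
for f,(x0,x1,y0,y1) in(("pics/t5.png",(205,250,140,157)),("pics/s5.png",(200,222,190,218))):
    im=cv2.imread(f).astype(int); d=im[:,:,2]-im[:,:,0]
    print(f,'cols',x0)
    for r in range(y0,y1): print(r,' '.join('%3d'%v for v in d[r,x0:x1]))
q=.044
for c in((.5715,.1104),(.573,.107)):
  for f in("pics/t5.png","pics/s5.png"):
    print(f,c,[proj(f,[c[0]-s*np.sin(q),c[1]+s*np.cos(q),.105]).round(2).tolist() for s in(-.045,0,.045)])
```

```text
pics/t5.png cols 205
140  -7  -6  -6  -6  -6  -6  -5  -5  -6  -6  -5  -5  -5  -5  -5  -5  -5  -5  -4  -5  -5  -4  -5  -5  -5  -5  -5  -4  -5  -4  -5  -5  -5  -4  -4  -5  -5  -4  -4  -4  -4  -5  -5  -4  -5
141  -5  -5  -6  -5  -5  -5  -4  -5  -5  -5  -5  -5  -5  -4  -4  -5  -5  -5  -5  -5  -6  -6  -6  -6  -7  -8  -7  -7  -7  -8  -9  -8  -8  -7  -7  -8  -8  -8  -8  -7  -8  -8  -8  -8  -8
142  -6  -6  -6  -7  -7  -8  -8  -7  -7  -8  -7  -8  -8  -6  -6  -7  -7  -7  -7  -7  -8  -8  -8  -8  -9  -8  -6  -5  -5  -5  -6  -5  -1   0   0  -1  -1  -1   0   1  -3  -8 -11 -10 -11
143  -8  -7  -4  -3  -4  -4  -1  -1   0  -1   0   0   0   3   6   5   5   5   6   9  10  11  10  10  10  11  18  21  18  18  17  20  25  29  27  26  26  27  29  29  15  -2 -11 -12 -12
144  -7   0  10  17  18  21  26  30  28  27  26  27  30  36  40  39  37  38  40  48  51  51  49  49  49  53  58  59  54  52  52  55  60  63  59  56  55  57  59  56  32   2 -10 -13 -12
145  -3  14  33  47  51  55  62  63  59  57  56  57  60  67  69  66  65  64  67  76  77  76  75  75  75  76  78  78  73  68  69  69  72  70  67  63  65  66  67
[... 4274 characters left out ...]
 -5
214   6   7   7   7   7   4   9  12   8   8   8   8   5   6  26  61  63  50   5  -2  -4  -4
215   5   9   7   7   8   7   5   4   6   7   7   6   8   6   6   7   9   8   7   6   5   2
216   8   5   8   7   9   6   7   5   6   4   6   8   6   6   6   6   5   6   7   7   6   9
217   8   7   6   8   4   8   9   7   7   8   7   6   6   6   5   7   7   6   7   9   7   6
pics/t5.png (0.5715, 0.1104) [[244.7, 144.87], [225.25, 145.52], [205.82, 146.17]]
pics/s5.png (0.5715, 0.1104) [[214.65, 194.51], [210.21, 205.62], [205.45, 217.52]]
pics/t5.png (0.573, 0.107) [[246.18, 144.24], [226.74, 144.9], [207.3, 145.55]]
pics/s5.png (0.573, 0.107) [[214.52, 193.63], [210.08, 204.68], [205.33, 216.51]]
```

>>> move_arm --pt "0.05 0.03 3 0 0 0 1" --pt "0 0 3 0 0 0 1" --pt "0 0 3 0 0 0 1" --pt "0 0 2 0 0 0 1" --pt "0 0 1.5 0 0 0 1" --pt "0 0 1.4 0 0 0 1" --pt "0 0 0 0 0 0 1" --pt "0 0 0 0 0 0 1"

```text
time: 10.33
tool_pos: [0.4292, -0.2187, 0.0497]
tool_rot: [-0.001, 1.0, -0.017, -0.001]
contact_force: [0.2, -0.1, -0.1]
gripper_width: 1.005
grasp_force: 0.0
```

Card edge centre refined to (0.572,0.110). Squeezing the clip now.

>>> move_arm --pt "0 0.1 0 0 0 0 0.2" --pt "0 0 0 0 0 0 -0.1" --pt "0 0 0 0 0 0 -1" --pt "0 0 0 0 0 0 -1" --pt "0 0 0 0 0 0 -1" --pt "0 0 0 0 0 0 -1" --pt "0 0 0 0 0 0 -1" --pt "0 0 0 0 0 0 -1" --pt "0 0 0 0 0 0 -1"

```text
time: 11.08
tool_pos: [0.4329, -0.2227, 0.0557]
tool_rot: [0.002, 1.0, -0.018, 0.004]
contact_force: [0.2, 3.7, 15.4]
gripper_width: 0.313
grasp_force: 65.6
```

```bash
python3 d.py .4295 -.220 .05 -.036
```

```text
t 11.0833 pos [ 0.4329 -0.2227  0.0557] yaw -0.036 tilt [ 0.008  -0.0035] F [ 0.2  3.7 15.4] w 0.313 g 65.6
shift cm, tool now [-0.35 -0.26  0.56]  in target tool axes [-0.35 -0.26  0.57] turn deg [ 0.19 -0.47 -0.  ]
```

>>> move_arm --pt "0 0 -0.5 0 0 0 -1" --pt "0 0 -1 0 0 0 -1" --pt "0 0 -1 0 0 0 -1" --pt "0 0 -1.5 0 0 0 -1" --pt "0 0 -2 0 0 0 -1" --pt "0 0 -2 0 0 0 -1" --pt "0 0 -2 0 0 0 -1" --pt "0 0 -2 0 0 0 -1" --pt "0 0 -2 0 0 0 -1" --pt "0 0 0 0 0 0 -1" --pt "0 0 0 0 0 0 -1" --pt "0 0 0 0 0 0 -1"

```text
time: 12.08
tool_pos: [0.4285, -0.2206, 0.1893]
tool_rot: [-0.0, 1.0, -0.018, -0.001]
contact_force: [-0.2, 0.1, -1.3]
gripper_width: 0.32
grasp_force: 64.1
```

```bash
python3 d.py .4295 -.220 .19 -.036
python3 - <<'E'
from h import *
d=grab("side","pics/s6.png")["img"].astype(int); m=(d[:,:,0]-d[:,:,2])
p=manip.state()['tool_pos'];c=proj("pics/s6.png",p+[0,0,.041]).astype(int);print(c,proj("pics/s6.png",p+[0,0,.014]))
for r in range(c[1]-12,c[1]+34): print(r,' '.join('%3d'%v for v in m[r,c[0]-16:c[0]+17]))
E
```

```text
t 12.0833 pos [ 0.4285 -0.2206  0.1893] yaw -0.036 tilt [-0.0013  0.0009] F [-0.2  0.1 -1.3] w 0.32 g 64.1
shift cm, tool now [ 0.1  -0.06 -0.07]  in target tool axes [ 0.1  -0.06 -0.07] turn deg [-0.05  0.08 -0.  ]
[285 109] [285.02448965 117.0610281 ]
97 -25 -25 -23 -25 -24 -24 -24 -25 -24 -23  -6   5   0  -2   2  -1   2   4   5   3   4   4   4   1   1   0   1   4   3   1   1   2   4
98 -25 -25 -24 -23 -23 -23 -26 -25 -24 -24  -5   0   2   0   0   1   3   5   1   2   3   4   0 -14 -18 -16 -13 -11  -6  -7  -6  -3  -2
99 -23 -24 -24 -24 -25 -23 -24 -25 -25 -23  -5   4   4   1   0  -1   2   3   4   5   4   4   0 -19 -26 -24 -25 -25 -24 -24 -24 -23 -21
100 -24 -23 -24 -23 -24 -24 -24 -25 -25 -23  -6   2   3   3   0   3   3   3   4   2   7   3  -6 -19 -24 -25 -26 -22 -26 -24 -25 -24 -24
101 -24 -24 -24 -24 -24 -25 -25 -26 -25 -22  -7   3   2   3   3   3   3   2   2   2   0  -5 -14 -24 -25 -27 -26 -24 -25 -25 -24 -23 -24
102 -24 -25 -23 -27 -24 -24 -24 -23 -26 -22 -11   1   2   4  -1   2   4   3   3   3  -1  -6 -18 -25 -25 -25 -25 -24 -24 -24 -24 -24 -25
103 -24 -24 -23 -25 -23 -24 -24 -
[... 4706 characters left out ...]
 -26 -23 -24 -23 -22
138 -23 -25 -24 -23 -24 -24 -24 -24 -26 -27 -25 -24 -27 -26 -27 -25 -25 -24 -22 -20 -25 -26 -24 -24 -23 -23 -25 -24 -26 -23 -23 -24 -23
139 -25 -24 -25 -24 -25 -23 -26 -23 -24 -26 -24 -24 -23 -25 -26 -26 -25 -26 -26 -25 -23 -25 -24 -23 -23 -25 -23 -23 -23 -24 -24 -23 -26
140 -24 -24 -24 -23 -24 -24 -25 -25 -25 -24 -24 -23 -23 -25 -24 -24 -22 -23 -23 -25 -24 -25 -23 -26 -24 -25 -25 -25 -25 -24 -23 -25 -24
141 -24 -23 -24 -24 -24 -25 -25 -23 -24 -25 -25 -25 -24 -22 -24 -23 -23 -24 -23 -23 -25 -25 -25 -25 -23 -23 -23 -24 -24 -25 -25 -25 -25
142 -24 -24 -24 -25 -25 -25 -25 -25 -25 -24 -23 -24 -24 -27 -25 -24 -24 -24 -23 -23 -24 -25 -25 -25 -24 -23 -25 -25 -24 -25 -24 -24 -25
```

Held at width 0.32 and visibly open. I'll check uprightness by comparing the near jaw's corners and the tail edges with the model.

Run:
```python
from h import *
from scipy.spatial.transform import Rotation as Ro
from scipy.optimize import least_squares
f="pics/s6.png"
# near(+y) jaw: measured outer tip corners, and far right tail? edges
obs=np.array([[278.9,136.9],[288.4,137.7],[280.6,120.0],[289.2,122.0]])
def pts(a,c,al=.30):
    R=Ro.from_euler('zyx',[-.036,a,0]).as_matrix()
    L=[[-0,0,0]]
    y=lambda d:.0155+(d/.050)*.0085   # outer face from pivot to tip
    return [np.array(c)+R@[sx*.015,y(d),-d] for sx,d in((1,.050),(-1,.050),(1,.006),(-1,.006))]
c=(.4255,-.2185,.1976)
for a in(0,.02,-.02): print(a,[proj(f,p).round(1).tolist() for p in pts(a,c)])
P=manip.state()
# tool-fixed check: vertical line of finger edge
print([proj(f,[.4285,-.2206,z]).round(2).tolist() for z in(.15,.2,.25)])
```

```text
0 [[278.8, 136.1], [288.2, 137.4], [279.8, 122.7], [289.4, 123.9]]
0.02 [[279.1, 136.3], [288.5, 137.4], [279.8, 122.8], [289.4, 123.8]]
-0.02 [[278.5, 136.0], [287.9, 137.4], [279.8, 122.6], [289.3, 124.0]]
[[284.25, 131.64], [284.92, 117.76], [285.62, 103.01]]
```

The model fits within about 0.5 px, so the clip is upright with its pivot at (reported z + 8 mm). Next I'll lift 4 cm and turn -94.6° about tool z.

>>> move_arm --pt "0 0 -1 0 0 -4 -1" --pt "0 0 -1 0 0 -6.6 -1" --pt "0 0 -1 0 0 -7 -1" --pt "0 0 -1 0 0 -7 -1" --pt "0 0 0 0 0 -7 -1" --pt "0 0 0 0 0 -7 -1" --pt "0 0 0 0 0 -7 -1" --pt "0 0 0 0 0 -7 -1" --pt "0 0 0 0 0 -7 -1" --pt "0 0 0 0 0 -7 -1" --pt "0 0 0 0 0 -7 -1" --pt "0 0 0 0 0 -7 -1" --pt "0 0 0 0 0 -6 -1" --pt "0 0 0 0 0 -5 -1" --pt "0 0 0 0 0 -3 -1" --pt "0 0 0 0 0 0 -1" --pt "0 0 0 0 0 0 -1"

```text
time: 13.55
tool_pos: [0.4285, -0.2205, 0.2288]
tool_rot: [-0.001, 0.692, 0.722, -0.0]
contact_force: [0.2, -0.3, -1.6]
gripper_width: 0.32
grasp_force: 64.0
```

```bash
python3 d.py .572 .112 .229 1.615
```

```text
t 13.55 pos [ 0.4285 -0.2205  0.2288] yaw 1.6137 tilt [-0.0023  0.0016] F [ 0.2 -0.3 -1.6] w 0.32 g 64.0
shift cm, tool now [32.61 15.76 -0.  ]  in target tool axes [ 3.259e+01  1.581e+01 -2.000e-02] turn deg [-0.13 -0.1  -0.08]
```

>>> move_arm --pt "1.2 0.6 0 0 0 0 -1" --pt "2.4 1.2 0 0 0 0 -1" --pt "3 1.4 0 0 0 0 -1" --pt "3 1.4 0 0 0 0 -1" --pt "3 1.4 0 0 0 0 -1" --pt "3 1.4 0 0 0 0 -1" --pt "3 1.4 0 0 0 0 -1" --pt "3 1.4 0 0 0 0 -1" --pt "3 1.4 0 0 0 0 -1" --pt "3 1.4 0 0 0 0 -1" --pt "2.4 1.4 0 0 0 0 -1" --pt "1.6 1.4 0 0 0 0 -1" --pt "0 0 0 0 0 0 -1" --pt "0 0 0 0 0 0 -1" --pt "0 0 0 0 0 0 -1"

```text
time: 14.8
tool_pos: [0.5724, 0.1013, 0.2296]
tool_rot: [-0.0, 0.691, 0.722, -0.001]
contact_force: [-0.3, -0.9, -1.0]
gripper_width: 0.319
grasp_force: 64.0
```

```bash
python3 d.py .572 .112 .123 1.615
python3 - <<'E'
from h import *
f="pics/s7.png"
d=grab("side",f)["img"].astype(int); m=(d[:,:,0]-d[:,:,2])
b=m>40; b[:, :150]=0; b[:,260:]=0; b[:,:]&=True
p=manip.state()['tool_pos']; c=proj(f,p+[0,0,.008]).astype(int); print(c)
for r in range(c[1]-4,c[1]+24): print(r,' '.join('%3d'%v for v in m[r,c[0]-13:c[0]+14]))
print([proj(f,[p[0]+dx,p[1],p[2]+.008-.05]).round(1).tolist() for dx in(-.024,0,.024)])
E
```

```text
t 14.8 pos [0.5724 0.1013 0.2296] yaw 1.6145 tilt [-0.0016 -0.0005] F [-0.3 -0.9 -1. ] w 0.319 g 64.0
shift cm, tool now [ 1.07  0.03 10.66]  in target tool axes [1.070e+00 1.000e-02 1.066e+01] turn deg [-0.09  0.02 -0.03]
[205 163]
159 -24 -24 -23 -16 -13  10  57  93  73  62  66 103 146 149  80  34  75  74  13  -5  -1   2   0 -15 -23 -25 -25
160 -23 -25 -25 -23 -17   2  43  93  82  64  74 120 159 146  70  23  60  77  16  -3   0   1  -3 -18 -25 -25 -25
161 -23 -24 -24 -24 -22 -10  22  90  95  68  97 145 159 118  27   0  53  85  27  -5  -4   5  -3 -21 -27 -24 -24
162 -23 -24 -23 -24 -24 -24  -6  66  87  78 124 159 154  93  14  16  84  93  42  -3  -2  25  39   0 -23 -24 -23
163 -24 -25 -26 -24 -26 -26  -9  48  81  97 147 162 133  44   2  34 117 109  78  39  39  53  36  -5 -26 -26 -27
164 -24 -24 -24 -24 -23 -24 -12  43  89 123 156 156  96  14  14  88 133 109  91  63  65  76  53   2 -28 -25 -24
165 -25 -24 -24 -23 -25 -24 -14  39  99 130 149 135  61  13  36 129 146 120  92  66  80  96  72   8 -26 -25 -25
166 -25 -25 -25 -23 -24 -24 -17  17  87 108 110  87  28  15  40 100 110 106  91  76
[... 1617 characters left out ...]
-25 -12  43  99  95  36 -15 -26 -24 -24 -24 -25 -24 -22 -26 -26 -18  27  87 111 113  98  80
182 -23 -24 -25 -26 -25  -8  48  85  64   7 -23 -24 -24 -24 -24 -25 -25 -23 -23 -26 -25 -12  44  96 111  99  55
183 -23 -23 -24 -24 -24 -23 -22 -14   2 -11 -26 -25 -23 -25 -25 -25 -24 -24 -24 -25 -25 -23   7  79 101  79  31
184 -25 -25 -24 -25 -25 -25 -26 -25 -24 -25 -25 -23 -25 -25 -24 -25 -23 -25 -24 -23 -23 -25  -9  46  62  40  17
185 -27 -24 -23 -25 -24 -25 -24 -23 -24 -27 -24 -23 -24 -25 -24 -24 -23 -23 -24 -26 -25 -23 -21 -10  -8  -4  -5
186 -24 -23 -25 -24 -24 -24 -24 -25 -23 -23 -24 -24 -23 -24 -25 -24 -24 -24 -24 -24 -23 -24 -18 -10 -10  -7  -4
[[216.8, 180.9], [207.8, 179.6], [198.9, 178.4]]
```

The jaws' midpoint at u≈207.6 matches the reported TCP laterally. I'll shift 1.1 cm along the edge and lower 10.4 cm.

>>> move_arm --pt "0.6 0 0 0 0 0 -1" --pt "0.5 0 0 0 0 0 -1" --pt "0 0 0 0 0 0 -1" --pt "0 0 1 0 0 0 -1" --pt "0 0 1.6 0 0 0 -1" --pt "0 0 1.6 0 0 0 -1" --pt "0 0 1.6 0 0 0 -1" --pt "0 0 1.3 0 0 0 -1" --pt "0 0 1.2 0 0 0 -1" --pt "0 0 1 0 0 0 -1" --pt "0 0 0.7 0 0 0 -1" --pt "0 0 0.4 0 0 0 -1" --pt "0 0 0 0 0 0 -1" --pt "0 0 0 0 0 0 -1" --pt "0 0 0 0 0 0 -1" --pt "0 0 0 0 0 0 -1"

```text
time: 16.18
tool_pos: [0.5731, 0.1128, 0.1275]
tool_rot: [0.001, 0.691, 0.723, 0.001]
contact_force: [-0.3, 0.3, -0.9]
gripper_width: 0.319
grasp_force: 64.0
```

```bash
python3 d.py .572 .112 .125 1.615
python3 - <<'E'
from h import *
f="pics/s8.png"
d=grab("side",f)["img"]; x0,y0,k=180,150,10
I=cv2.resize(cv2.convertScaleAbs(d[y0:y0+60,x0:x0+60],alpha=1.3,beta=10),None,fx=k,fy=k,interpolation=cv2.INTER_CUBIC)
t=grab("top","pics/t8.png")["img"][125:165,205:250]
cv2.imwrite("pics/v6.png",I)
E
```

```text
t 16.1833 pos [0.5731 0.1128 0.1275] yaw 1.6152 tilt [0.0018 0.0001] F [-0.3  0.3 -0.9] w 0.319 g 64.0
shift cm, tool now [-0.07 -0.12  0.25]  in target tool axes [-0.07 -0.12  0.25] turn deg [ 0.11 -0.    0.01]
```

View pics/v6.png

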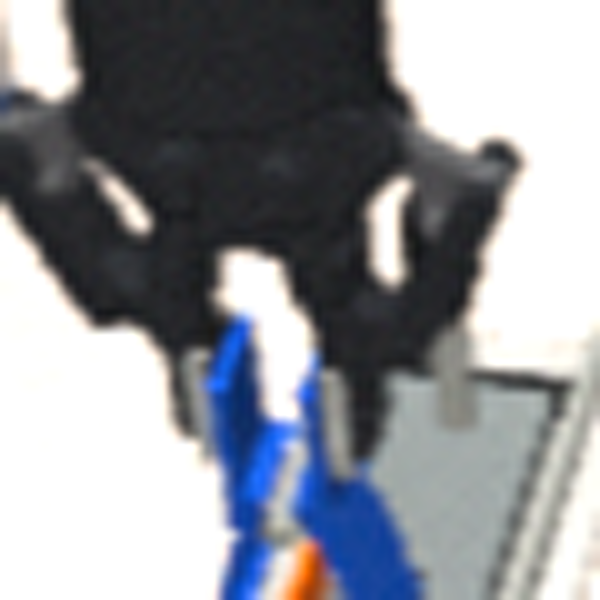

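The clip is squeezed open with the card's orange edge (300,570) between the blue jaws (240 and 370), and there is no contact force. I'll check the centring numerically.

Run:
```python
from h import *
f="pics/s8.png"
d=cv2.imread(f).astype(int); m=d[:,:,0]-d[:,:,2]
print('cols 196..')
for r in range(196,226): print(r,' '.join('%4d'%v for v in m[r,196:230]))
q=.044
c=np.array([.5731,.1094]);ex=np.array([np.cos(q),np.sin(q)]);ey=np.array([-np.sin(q),np.cos(q)])
pz=.1357
for n,x,y,z in[('card near end',0,.0,.105)]:
    for s in(0,.015,.03,.045): print('card',s,proj(f,np.r_[np.array([.572,.110])+ey*s,.105]).round(1))
for sx in(-1,1):
    print('jaw inner tip near',sx,proj(f,np.r_[c+ex*sx*.0175+ey*.015,pz-.05]).round(1),'outer',proj(f,np.r_[c+ex*sx*.0245+ey*.015,pz-.05]).round(1),'inner mid',proj(f,np.r_[c+ex*sx*.0105+ey*.015,pz-.028]).round(1))
```

```text
cols 196..
196  -25  -24  -26  -23  -19   -1   72   92   95  144  166  122   30    4   47   99   68    8   -2   21   47   19    5    3    5    5    3    6    6    5    4    5    6    6
197  -25  -25  -24  -25  -25  -11   49   85  119  165  162   89    4   25  102  117   82   24   10   28   47   10    4    5    5    6    6    4    3    6    6    4    6    5
198  -24  -25  -24  -24  -25  -14   45   94  129  166  150   58   -7   36  127  129   92   59   63   84   73   31    6    5    6    6    7    4    5    5    4    5    6    4
199  -25  -23  -25  -25  -25  -15   39  102  140  158  120   30    6   64  135  122   99   80   89  102  100   71   29    7    3    4    4    3    5    6    5    4    6    7
200  -24  -24  -25  -25  -25  -19   19   91  117  106   51    1   16   78  127  117  105   90   99  101  103   94   46    7    3    4    4    4    4    4    4    5    5    7
201  -23  -24  -23  -24  -25  -17   19   89  111   93   37    1    8   59  104  109  106  100   99  102   99  101   72   30    5    5    5    3    6    5    5    7    5    4
202  -25  -24  -25  -24  -22  -15   16   76  
[... 3684 characters left out ...]
 -6   -6   -7   -8   -7   -4   -8   -7   -8   -7   -7   -7   -8  -10   -7   -5   -5   -6   -5  -10
224   -7   -7   -6   -9   -6   -6   -6   -6   -6   -5   -8   -6   -8   -7   -6   -7   -5   -7   -8   -8   -7   -7   -6   -8   -7   -8   -7   -7   -6   -2   -4   -4   -7  -10
225   -7   -8   -8   -8   -6   -5   -4   -6   -5   -7   -7   -6   -7   -4   -8   -6   -7   -8   -8   -8   -8   -9   -6   -6   -5   -8   -6   -6   -7   -3   -1   -5   -9  -10
card 0 [210.1 205.5]
card 0.015 [208.5 209.4]
card 0.03 [206.9 213.3]
card 0.045 [205.3 217.4]
jaw inner tip near -1 [215.2 215. ] outer [217.7 215.4] inner mid [211.9 208.9]
jaw inner tip near 1 [202.7 213.5] outer [200.2 213.2] inner mid [204.3 208. ]
```

Centred within about 1 mm. I'll go 3 mm deeper, nudge 0.5 mm, let it settle, and hand in.

>>> move_arm --pt "0 -0.05 0.15 0 0 0 -1" --pt "0 0 0.15 0 0 0 -1" --pt "0 0 0 0 0 0 -1" --pt "0 0 0 0 0 0 -1" --pt "0 0 0 0 0 0 -1" --pt "0 0 0 0 0 0 -1" --pt "0 0 0 0 0 0 -1" --pt "0 0 0 0 0 0 -1"

```text
time: 16.95
tool_pos: [0.572, 0.1127, 0.1235]
tool_rot: [0.0, 0.691, 0.723, 0.0]
contact_force: [-0.5, -0.6, -0.8]
gripper_width: 0.322
grasp_force: 64.0
```

```bash
python3 d.py .572 .112 .125 1.615; python3 -c "
from plant import manip
s=manip.state()
if abs(s['contact_force']).max()<3 and s['grasp_force']>40: print(manip.job_done())
else: print('hold',s)"
```

```text
t 16.95 pos [0.572  0.1127 0.1235] yaw 1.6151 tilt [0.0001 0.    ] F [-0.5 -0.6 -0.8] w 0.322 g 64.0
shift cm, tool now [-0.07 -0.   -0.15]  in target tool axes [-0.07 -0.   -0.15] turn deg [ 0.01 -0.    0.01]
the job is handed in; nothing more can be done
None
```

The job is handed in at about 17 s: the sled is pulled out to its end stop, and the blue clip is held squeezed open, upright and square over the middle of the orange card's edge, with no contact force showing. Two slips: my first grab at the handle closed on nothing, because the fingertips sit about 37 mm higher than the reported pose implies, and I viewed 11 pictures against the limit of 10.

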